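# Brush out the spatter pot

### The job

Push the swing cover of the red spatter pot aside, take the wire tube brush from its blue tray and scrub the inside of the pot with three full down-strokes to the bottom, lifting the bristles to the rim between them. Then stand the brush upright in its tray again and swing the cover shut over the pot. Do not disturb the wire frame, block, tin or hammer, do not tip the brush over, and do not press the brush against the pot with 25 N or more.

Things in the scene. Friction and masses are not known exactly. Their poses are not given: they have to be found in the camera images.
- pot: The spatter pot: an upright red steel tube, outer diameter 62, bore 54, rim 106 above the bench, with its floor 12 above the bench, on a 100 x 100 x 6 steel base plate bolted to the bench. Origin: on the tube's axis at the bench. +x points from the tube's axis to the cover's hinge post (46 away), z is up. It stands to the left or the right of the robot.
- pot_in (a point): Centre of the pot's inner floor, z up (axes as the pot's); 94 below the rim.
- pot_rim (a point): Centre of the pot's mouth, at rim height (106 above the bench).
- pot_hinge (a point): Vertical hinge axis of the cover, 46 from the tube's axis, at the cover's underside (108 above the bench).
- cover_peg (a point): Top centre of the yellow upright peg on the cover, 12 in diameter, 30 tall above the cover (cover top 112, peg top 142 above the bench), 74 from the hinge axis. The cover is an aluminium disc 68 in diameter, 4 thick, its centre 46 from the hinge axis. Push this peg sideways to turn the cover.
- cover (a joint): Angle of the swing cover (rad): 0 = shut, centred over the mouth with the peg on the pot's -x side; grows counter-clockwise seen from above (peg goes towards the pot's -y side) up to the stop at 2.2. Turns with about 0.7 N at the peg and stays where it is left. The mouth is wholly clear from 1.7.
- tray: Blue square drip tray, 96 x 96, 18 high, walls and floor 4 thick, fixed to the bench on the side opposite the pot. Origin: centre of its underside.
- tray_in (a point): Centre of the tray's inner floor (inner size 88 x 88).
- brush: Wire tube brush standing upright in the tray: brass bristle head 44 in diameter and 55 long at the bottom (flat 38 foot, bevelled), 9 thick steel shaft, wooden round handle 26 in diameter from 150 to 198 above the foot; 205 long in all, about 200 g. Origin: centre of the bristle head's foot; z runs up the shaft. Grip the handle from above.
- frame: Bystander: loose welded wire frame of 8 thick steel rod, an upright hoop 140 wide (along its x) and 240 high on a 140 x 70 foot; stands between pot and tray. Origin: centre of its foot.
- block: Bystander: loose aluminium block 80 x 60 x 50 high, beyond the work. Origin: centre of underside.
- tin: Bystander: loose open grey steel tin 70 in diameter, 85 high, without a cover; not the pot. Origin: centre of underside.
- hammer: Bystander: hammer 240 long lying roughly across the bench (along its y), beyond the wire frame. Its own x runs along the handle.

How it is judged (in metres and radians):
On the way, in this order (a step that is already met when the one before it is completed fails the run):
1. first down-stroke: upright brush inside the pot, its foot less than 15 mm above the pot's floor (horizontal distance between brush and pot_in below 0.012 m and angle between brush's own z axis and vertical below 0.2 rad and z of brush in the frame of pot_in below 0.015 m), for 0.1 s.
2. brush lifted so that its foot is 45 to 85 mm above the pot's floor (bristles at the rim, foot still inside the pot) (horizontal distance between brush and pot_in below 0.012 m and angle between brush's own z axis and vertical below 0.2 rad and z of brush in the frame of pot_in between 0.045 and 0.085 m), for 0.1 s.
3. second down-stroke: upright brush inside the pot, its foot less than 15 mm above the pot's floor (all of step 1), for 0.1 s.
4. brush lifted so that its foot is 45 to 85 mm above the pot's floor (bristles at the rim, foot still inside the pot) (all of step 2), for 0.1 s.
5. third down-stroke: upright brush inside the pot, its foot less than 15 mm above the pot's floor (all of step 3), for 0.1 s.
At the end, for the whole second after the job is handed in: The brush stands upright (within 0.08 rad) and at rest on the floor of its tray, its foot centre within 24 mm of the tray's centre, let go; and the cover is shut to within 0.12 rad, over the pot's mouth (angle between brush's own z axis and vertical below 0.08 rad and horizontal distance between brush and tray_in below 0.024 m and z of brush in the frame of tray_in between -0.004 and 0.004 m and linear speed of brush below 0.02 m/s and value of joint cover below 0.12 rad and contact force between the fingers and brush below 0.1 N); the robot touches nothing.
It fails at once if the wire frame is moved more than 20 mm or tipped by more than 0.3 rad (distance of frame from where it was at the start of the episode above 0.02 m or angle between frame's own z axis and vertical above 0.3 rad).
It fails at once if the block, the tin or the hammer is moved more than 20 mm (distance of any of block, tin, hammer from where it was at the start of the episode above 0.02 m).
It fails at once if the brush is tipped by more than 0.6 rad (angle between brush's own z axis and vertical above 0.6 rad).
It fails at once if the brush presses on the pot with 25 N or more (contact force between brush and pot above 25 N).
It also fails if it takes over 72 s, if anything falls off the work surface, if the arm or the gripper's body presses on something with over 40 N, if the wrist force passes 120 N, or if a joint passes its speed limit or range.

### The arm

A 6-joint arm with a two-finger parallel gripper is mounted at the origin on the work surface. World frame = base frame: x ahead of the robot, y to its left, z up, the work surface at z = 0. Lengths are in m, angles in degrees, forces in N, time in s.
With the tool pointing down it reaches from about 0.275 to 0.825 m from the base axis. Payload 5.2 kg.
Tool frame: the origin (TCP) lies at the very end of the fingers, on their centre line; the grasp point (between the pads) lies 19 mm behind it (manip.grasp_offset is the z of the grasp point in the tool frame, in m); z points along the fingers, y is the line along which they close (so a half turn about z gives the same grasp; the last joint's range is limited). The gripper opens to 93 mm and grips with 3 to 60 N. Pads are 15 mm wide; open, the fingers measure 128 mm over their backs; the gripper's body (75 mm by 188 mm) begins 65 mm behind the grasp point.
Start: joints at [54.844, 14.817, 87.949, -0, 77.235, -11.62], TCP at [0.22, 0.504, 0.219] pointing down, gripper open.
Joint ranges: [-179.93, 179.93], [-52.35, 119.4], [10.71, 147.94], [-69.91, 249.91], [12.55, 155.21], [-178.61, 178.61]. Speed limits (degrees/s): [147.25, 147.25, 180, 180, 180, 180].

### API

Orientations are given as [roll, pitch, yaw] about the fixed x, y, z axes, in that order (R = Rz(yaw) Ry(pitch) Rx(roll)).
In Python, from station import read_state, eyes, manip gives the robot as it stands.
- The arm moves only by the shell command python3 -m inch 'ROWS' [FORCE]. ROWS is JSON, a list of rows, each a list of 7 numbers: the shift along the tool's x, y, z in m, then the turn, a rotation vector about the tool's x, y, z in rad, then the finger opening in m, from 0 to 0.093. In form: [[tx, ty, tz, ax, ay, az, hand], ...]. A call has exactly 5 rows; each row shifts and turns the commanded pose from where the row before left it, along the tool's axes as they then stand; what a row does not reach is not made up. A row lasts 1/12 s, in which the tool goes at most 41.7 mm and 7.16 degrees, less where a joint would pass 70% of its speed; a pose out of reach is approached as far as the arm can. A call is refused whole if a number of a shift passes 0.0417 or a number of a turn 0.125, either way. A call with a gripper value outside its range is refused whole. The fingers move at their own pace and stop on an object; FORCE is the grip in N (left out, the last holds). Time passes only in rows, so rows that do not move let the fingers close, or fill a call up. It gives the time, the measured TCP pose, the force, the opening and the grip force at its end, in the units of the state.
- read_state(): the state, without advancing time (a new reading comes with each control period).
- eyes.read_camera(name): name is "scene" or "top" or "wrist"; returns (picture, depth): 384x512x3 uint8, blue, green, red; 384x512 float32, m along the optical axis (not along the pixel's ray), 0 where there is no reading.
- eyes.get_calibration(name): a dict with "camera_matrix" (3x3 intrinsics, pixels), "dist" ([k1, k2, p1, p2, k3] as OpenCV has them; the pictures are not rectified), "extrinsics" (4x4, takes a point from world to camera coordinates). Camera axes: x right, y down, z forward; pixel columns grow to the right and rows downward; lengths in m; the calibration is good to about 2 mm. A picture is of the moment at which its call begins: read the wrist's pose just before it. get_calibration takes no time and is no camera call; for the wrist camera it gives the pose at the moment of the call.
- manip.close_job(): hands the job in; it is judged then, once.
The state is a dict: "clock": time; "joint_pos": joint angles; "joint_vel": joint speeds; "joint_torque": joint torques, N m; "tcp_pos": TCP position; "eef_rot": TCP orientation; "ft_force": force on the tool from outside, world axes, zero at the start; "moment": the same for the moment, N m; "opening": opening from 0.0 (shut) to 1.0 (fully open); "grasp_force": force on a finger pad.
Only numpy, scipy, OpenCV 4.12 (cv2) and the standard library are available. Lean on these libraries where they do the work, as an engineer would, in place of code of your own. Each camera call takes 0.05 s, during which the arm holds its last target. There are 200 camera calls.

## Working session

There is one attempt and no reset: what is moved stays moved. The work goes in short steps, Python scripts to look and compute and a shell command to move; the robot and the scene stay as the last step left them, time stands still between calls to the robot, and variables do not carry over. Pictures are saved under pics/ and viewed, at most 10 in all, crops included, and the job is handed in when it is done.

```bash
ls; mkdir -p pics
cat > h.py <<'E'
import numpy as np, cv2
from station import read_state, eyes, manip
def cloud(n):
    im,d=eyes.read_camera(n); c=eyes.get_calibration(n)
    K=np.array(c["camera_matrix"]);D=np.array(c["dist"]);E=np.array(c["extrinsics"])
    h,w=d.shape; u,v=np.meshgrid(np.arange(w),np.arange(h))
    p=cv2.undistortPoints(np.stack([u,v],-1).reshape(-1,1,2).astype(np.float32),K,D).reshape(h,w,2)
    P=np.concatenate([p*d[...,None],d[...,None]],-1)
    W=(P-E[:3,3])@E[:3,:3]
    W[d==0]=np.nan
    return im,W
E
python3 - <<'E'
from h import *
s=read_state(); print(s)
for n in("top","scene"):
    im,W=cloud(n); cv2.imwrite(f"pics/{n}0.png",im); np.savez(f"{n}0.npz",im=im,W=W)
E
```

```text
pics
{'clock': 0.0, 'joint_pos': array([ 5.48417692e+01,  1.48608644e+01,  8.80099318e+01,  2.62120327e-03,
        7.72335554e+01, -1.16189575e+01]), 'joint_vel': array([ 0.02104977,  0.00625983, -0.07451414, -0.01883816,  0.14227845,
       -0.01931188]), 'joint_torque': array([ 3.01665377e-04, -4.37291837e+01, -2.84009564e+01,  7.19144591e-02,
        4.09948546e-02, -1.39272211e-04]), 'tcp_pos': array([0.21930426, 0.50380943, 0.21781065]), 'eef_rot': array([-1.79898301e+02, -2.35195859e-02,  1.56460124e+02]), 'ft_force': array([-0.22187011, -0.43965099, -0.74922927]), 'moment': array([ 0.02957165, -0.00108929, -0.03854523]), 'grasp_force': 0.0, 'opening': 1.0020215457127208}
```

View pics/top0.png

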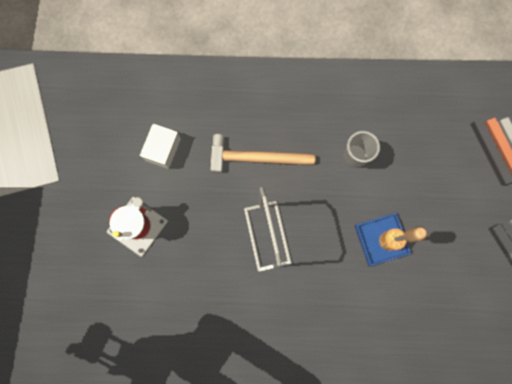

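View pics/scene0.png

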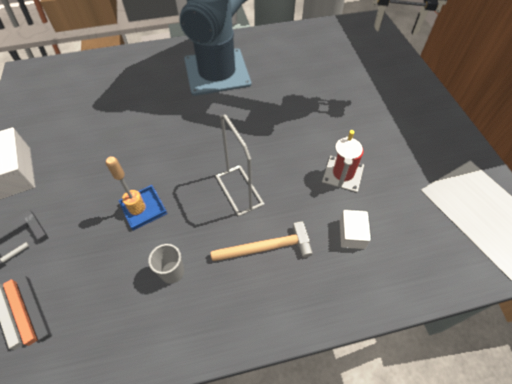

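The top view has the pot at about (128,222) with its peg at (116,234), the tray and brush at (385,240), and the frame at (268,235). The tin is at (363,148), the hammer at (260,157) and the block at (160,146). Next I'll measure positions.

Run:
```python
from h import *
np.set_printoptions(precision=4,suppress=True)
for n in("top","scene"):
    z=np.load(n+"0.npz"); im=z["im"];W=z["W"]; hsv=cv2.cvtColor(im,cv2.COLOR_BGR2HSV); H,S,V=[hsv[...,i] for i in range(3)]
    Z=W[...,2]; X=W[...,0];Y=W[...,1]
    print(n, "table z",np.nanmedian(Z))
    def st(name,m):
        P=W[m]; 
        if len(P): print(name,len(P),"med",np.nanmedian(P,0),"min",np.nanpercentile(P,2,0),"max",np.nanpercentile(P,98,0))
    blue=(H>100)&(H<125)&(S>150)&(Z>-.01)&(Z<.03); st("blue",blue)
    P=W[blue][:,:2].astype(np.float32); print("tray rect",cv2.minAreaRect(P))
    org=(H>8)&(H<22)&(S>130)&(np.abs(Y-np.median(P[:,1]))<.12)&(np.abs(X-np.median(P[:,0]))<.12)
    st("handle",org&(Z>.16)&(Z<.23)); st("handletop",org&(Z>.196)&(Z<.22)); st("bristle",org&(Z>0)&(Z<.07)); 
    yel=(H>22)&(H<35)&(S>130)&(Z>.1)&(Z<.16); st("peg",yel); st("pegtop",yel&(Z>.137))
    red=((H<6)|(H>174))&(S>120)&(Z>.01)&(Z<.12); red&=np.hypot(X-np.nanmedian(X[yel]),Y-np.nanmedian(Y[yel]))<.15;st("red",red)
    px,py=np.nanmedian(X[red]),np.nanmedian(Y[red])
    near=np.hypot(X-px,Y-py)<.12
    cov=near&(Z>.106)&(Z<.119)&~yel; st("cover",cov); 
    print("cover circ",cv2.minEnclosingCircle(W[cov][:,:2].astype(np.float32)))
    st("post",near&(Z>.117)&~yel)
    base=near&(Z>.002)&(Z<.012)&(V>100)&(S<90); st("base",base); print(cv2.minAreaRect(W[base][:,:2].astype(np.float32)))
    fr=(Z>.02)&(Z<.3)&(np.abs(X-.45)<.25)&(Y<.15)&(Y>-.2); st("frame",fr)
    st("frametop",fr&(Z>.22))
```

```text
top table z -0.00037179778058208323
blue 4 med [ 0.5312 -0.2935  0.0041] min [ 0.4828 -0.3122  0.0036] max [ 0.5369 -0.2603  0.0044]
tray rect ((0.5177985429763794, -0.2955540716648102), (0.07900865375995636, 0.026916490867733955), 43.54770278930664)
bristle 228 med [ 0.5002 -0.2899  0.0569] min [ 0.4857 -0.3192  0.0193] max [ 0.524  -0.2797  0.0613]
peg 15 med [0.4951 0.2731 0.1412] min [0.4921 0.2709 0.1313] max [0.4981 0.2761 0.1447]
pegtop 12 med [0.495  0.2734 0.1421] min [0.492  0.2709 0.1392] max [0.4981 0.2761 0.1447]
red 107 med [0.5178 0.244  0.043 ] min [0.4975 0.2395 0.0207] max [0.5549 0.258  0.078 ]
cover 951 med [0.5252 0.2611 0.1122] min [0.4904 0.2337 0.1086] max [0.5672 0.2959 0.1161]
cover circ ((0.5303137898445129, 0.26150426268577576), 0.046568986028432846)
post 35 med [0.4976 0.2748 0.1375] min [0.4907 0.2451 0.1172] max [0.5576 0.2807 0.1444]
base 1675 med [0.4974 0.2447 0.0038] min [0.4145 0.1417 0.002 ] max [0.6247 0.3511 0.0097]
((0.517374575138092, 0.24327021837234497), (0.23511049151420593, 0.23500162363052368), 49.198177337646484)
frame 1369 med [ 0.6845 
[... 749 characters left out ...]
0.5227 0.2402 0.0154] max [0.5553 0.2894 0.1048]
cover 489 med [0.5257 0.2615 0.112 ] min [0.4905 0.2343 0.1086] max [0.5687 0.2951 0.1155]
cover circ ((0.529626727104187, 0.25867408514022827), 0.04610320180654526)
post 29 med [0.4986 0.2741 0.1279] min [0.4899 0.2703 0.1177] max [0.501  0.2805 0.1416]
base 771 med [0.5439 0.259  0.0053] min [0.4479 0.1522 0.002 ] max [0.6374 0.3574 0.0104]
((0.5500262975692749, 0.24906203150749207), (0.2325722575187683, 0.22023358941078186), 58.47536087036133)
frame 1304 med [ 0.6821 -0.0169  0.0258] min [ 0.4428 -0.1259  0.0207] max [0.699  0.1031 0.2396]
frametop 190 med [ 0.5274 -0.0234  0.2381] min [ 0.4553 -0.0443  0.2208] max [ 0.5759 -0.0094  0.241 ]
```

```bash
python3 -c "
import cv2
a=cv2.imread('pics/top0.png')[185:265,85:185];b=cv2.imread('pics/scene0.png')[120:200,310:410]
cv2.imwrite('pics/c.png',cv2.resize(cv2.hconcat([a,b]),(800,320),interpolation=cv2.INTER_CUBIC))"
```

```text
(no output)
```

View pics/c.png

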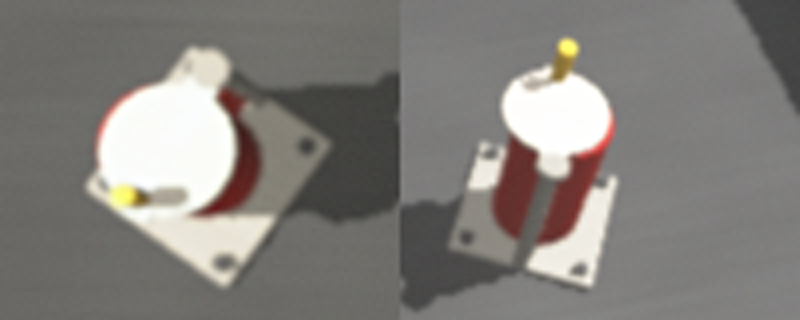

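The crop shows the cover shut on the pot. The peg is towards the robot and outboard, and the hinge lug is on the far side. I'll fit the circles and the handle more precisely.

Run:
```python
from h import *
from scipy.optimize import least_squares, minimize
np.set_printoptions(precision=4,suppress=True)
for n,px in(("top",(420,233)),("scene",(116,168))):
    z=np.load(n+"0.npz"); im=z["im"];W=z["W"]; hsv=cv2.cvtColor(im,cv2.COLOR_BGR2HSV); H,S,V=[hsv[...,i].astype(int) for i in range(3)]
    X,Y,Z=W[...,0],W[...,1],W[...,2]
    print(n,"handle px",hsv[px[1],px[0]],W[px[1],px[0]])
    # tube axis
    red=((H<8)|(H>172))&(S>90)&(Z>.02)&(Z<.1)&(np.hypot(X-.52,Y-.26)<.06)
    P=W[red]; f=least_squares(lambda c:np.hypot(P[:,0]-c[0],P[:,1]-c[1])-.031,[.525,.26],loss="soft_l1",f_scale=.001)
    print("tube",len(P),f.x, np.median(np.abs(f.fun)))
    cov=(Z>.107)&(Z<.1175)&(np.hypot(X-.525,Y-.26)<.07)
    Q=W[cov][:,:2]
    g=minimize(lambda c:-np.sum(1/(1+np.exp((np.hypot(*(Q-c).T)-.034)/.001))),[.524,.262],method="Nelder-Mead")
    print("disc",g.x,-g.fun,len(Q)); far=Q[np.hypot(*(Q-g.x).T)>.038]; print("lug",far.mean(0),len(far))
    m=(Z>.155)&(Z<.215)&(np.hypot(X-.51,Y+.29)<.08); R=W[m]; print("handle",len(R),np.median(R,0),R.min(0),R.max(0))
    if len(R)>10:
        k=(R[:,2]<.2)
        f=least_squares(lambda c:np.hypot(R[k,0]-c[0],R[k,1]-c[1])-.013,[.51,-.29],loss="soft_l1",f_scale=.001); print("handle axis",f.x,np.median(np.abs(f.fun)))
        t=R[R[:,2]>.199];print("top",len(t),t.mean(0))
    b=(Z>.01)&(Z<.05)&(H>6)&(H<25)&(S>100)&(np.hypot(X-.51,Y+.29)<.06);B=W[b]
    f=least_squares(lambda c:np.hypot(B[:,0]-c[0],B[:,1]-c[1])-.022,[.51,-.29],loss="soft_l1",f_scale=.001); print("bristle axis",f.x,np.median(np.abs(f.fun)))
    blue=(H>95)&(H<130)&(S>110)&(Z>-.01)&(Z<.03)&(np.hypot(X-.51,Y+.29)<.1);print("tray",blue.sum(),cv2.minAreaRect(W[blue][:,:2].astype(np.float32)))
    # shadows: obstacles >0.15 anywhere
    hi=(Z>.03)&(X>.2)&(X<.85);print("hi",[ (round(a,2),round(b,2)) for a,b in np.unique(np.round(W[hi][:,:2]/.05)*.05,axis=0)])
```

```text
top handle px [ 17 109 238] [ 0.5043 -0.2998  0.2099]
tube 135 [0.5265 0.2704] 0.0007112352444773526
disc [0.5222 0.264 ] 805.6826744275838 947
lug [0.5626 0.2448] 73
handle 258 [ 0.5045 -0.2945  0.2034] [ 0.4935 -0.3122  0.1551] [ 0.5179 -0.2871  0.2113]
handle axis [ 0.5064 -0.3014] 0.000298328652691077
top 157 [ 0.5056 -0.2985  0.2066]
bristle axis [ 0.5064 -0.3022] 0.0002996543816051467
tray 1312 ((0.5084037184715271, -0.2873465418815613), (0.09595751762390137, 0.10175837576389313), 18.999919891357422)
hi [(np.float64(0.45), np.float64(-0.05)), (np.float64(0.5), np.float64(-0.3)), (np.float64(0.5), np.float64(-0.05)), (np.float64(0.5), np.float64(-0.0)), (np.float64(0.5), np.float64(0.25)), (np.float64(0.5), np.float64(0.3)), (np.float64(0.55), np.float64(-0.3)), (np.float64(0.55), np.float64(-0.05)), (np.float64(0.55), np.float64(-0.0)), (np.float64(0.55), np.float64(0.25)), (np.float64(0.55), np.float64(0.3)), (np.float64(0.6), np.float64(-0.0)), (np.float64(0.65), np.float64(-0.25)), (np.float64(0.65), np.float64(-0.2)), (np.float64(0.65), np.float64(0.1)), (np.float64(0.65), 
[... 1856 characters left out ...]
5), np.float64(0.3)), (np.float64(0.55), np.float64(-0.3)), (np.float64(0.55), np.float64(-0.05)), (np.float64(0.55), np.float64(-0.0)), (np.float64(0.55), np.float64(0.25)), (np.float64(0.55), np.float64(0.3)), (np.float64(0.6), np.float64(-0.0)), (np.float64(0.65), np.float64(-0.25)), (np.float64(0.65), np.float64(-0.2)), (np.float64(0.65), np.float64(0.2)), (np.float64(0.65), np.float64(0.25)), (np.float64(0.7), np.float64(-0.25)), (np.float64(0.7), np.float64(-0.2)), (np.float64(0.7), np.float64(0.2)), (np.float64(0.7), np.float64(0.25)), (np.float64(0.75), np.float64(-0.25)), (np.float64(0.75), np.float64(-0.2)), (np.float64(0.75), np.float64(0.2)), (np.float64(0.75), np.float64(0.25))]
```

```bash
cat >> h.py <<'E'
def go(x,y,z,yaw=None):
    s=read_state(); p=s["tcp_pos"]; a=np.radians(s["eef_rot"][2]); d=np.array([x,y,z])-p
    t=[np.cos(a)*d[0]+np.sin(a)*d[1], np.sin(a)*d[0]-np.cos(a)*d[1], -d[2]]
    print("clk %.2f"%s["clock"],"tcp",np.round(p,4),"rot",np.round(s["eef_rot"],2),"F",np.round(s["ft_force"],1),"grip",s["grasp_force"],s["opening"]*93)
    print("tool shift",np.round(t,4), "" if yaw is None else "az %.4f"%-np.radians((yaw-s["eef_rot"][2]+180)%360-180 if True else 0))
E
python3 -m inch '[[-0.0345,-0.01,0.0049,0,0,0,0.026],[-0.0345,-0.01,0.0049,0,0,0,0.026],[-0.0345,-0.01,0.0049,0,0,0,0.026],[-0.0345,-0.01,0.0049,0,0,0,0.026],[-0.0345,-0.01,0.0049,0,0,0,0.026]]' 3
python3 -m inch '[[-0.0345,-0.01,0.0049,0,0,0,0.026],[-0.0345,-0.01,0.0049,0,0,0,0.026],[-0.0345,-0.01,0.0049,0,0,0,0.026],[-0.0345,-0.01,0.0049,0,0,0,0.026],[-0.0345,-0.01,0.0049,0,0,0,0.026]]'
python3 -c "
from h import *
go(.4962,.2746,.121,158)
im,W=cloud('wrist'); cv2.imwrite('pics/w1.png',im)"
```

```text
clock: 0.52
tcp_pos: [0.3585, 0.3883, 0.1936]
eef_rot: [-180.0, -0.0, 156.5]
ft_force: [-0.2, 0.1, 0.3]
opening: 0.693
grasp_force: 0.0
clock: 0.93
tcp_pos: [0.4968, 0.2733, 0.169]
eef_rot: [-180.0, -0.0, 156.5]
ft_force: [1.0, 0.2, -0.0]
opening: 0.327
grasp_force: 0.0
clk 0.93 tcp [0.4968 0.2733 0.169 ] rot [-1.7997e+02 -4.0000e-02  1.5646e+02] F [ 1.   0.2 -0. ] grip 0.0 30.435105316274058
tool shift [0.0011 0.0009 0.048 ] az -0.0270
```

View pics/w1.png

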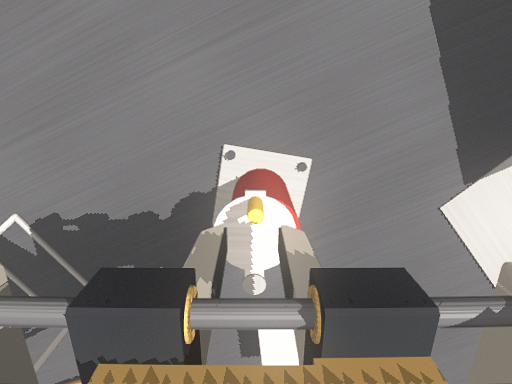

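The wrist view has the peg at (256,210), centred between the fingers. The base edge looks turned by about 8° relative to the cover, so the cover may start slightly ajar. I'll lower over the peg and swing it.

```bash
python3 -m inch '[[0,0.001,0.012,0,0,0,0.026],[0,0,0.012,0,0,0,0.026],[0,0,0.012,0,0,0,0.026],[0,0,0.012,0,0,0,0.026],[0,0,0,0,0,0,0.026]]'
for i in 1; do python3 -m inch '[[-0.0003,-0.007,0,0,0,-0.0942,0.026],[-0.0003,-0.007,0,0,0,-0.0942,0.026],[-0.0003,-0.007,0,0,0,-0.0942,0.026],[-0.0003,-0.007,0,0,0,-0.0942,0.026],[-0.0003,-0.007,0,0,0,-0.0942,0.026]]'; done
python3 -c "
from h import *
go(.4962,.2746,.121)"
```

```text
clock: 1.4
tcp_pos: [0.4944, 0.2751, 0.1189]
eef_rot: [-179.8, -0.2, 156.4]
ft_force: [-0.8, -0.3, 0.3]
opening: 0.282
grasp_force: 0.0
clock: 1.82
tcp_pos: [0.4898, 0.2418, 0.122]
eef_rot: [180.0, -0.0, -176.3]
ft_force: [0.1, 1.5, -0.4]
opening: 0.281
grasp_force: 0.5
clk 1.82 tcp [0.4898 0.2418 0.122 ] rot [ 1.7997e+02 -1.0000e-02 -1.7626e+02] F [ 0.1  1.5 -0.4] grip 0.46765638515353203 26.175916521237607
tool shift [-0.0085  0.0323  0.001 ]
```

Contact is gentle, so I'll continue the arc.

```bash
python3 -m inch '[[-0.0003,-0.007,0,0,0,-0.0942,0.026],[-0.0003,-0.007,0,0,0,-0.0942,0.026],[-0.0003,-0.007,0,0,0,-0.0942,0.026],[-0.0003,-0.007,0,0,0,-0.0942,0.026],[-0.0003,-0.007,0,0,0,-0.0942,0.026]]'
python3 -m inch '[[-0.0003,-0.007,0,0,0,-0.0942,0.026],[-0.0003,-0.007,0,0,0,-0.0942,0.026],[-0.0003,-0.007,0,0,0,-0.0942,0.026],[-0.0003,-0.007,0,0,0,-0.0942,0.026],[-0.0003,-0.007,0,0,0,-0.0942,0.026]]'
python3 -m inch '[[-0.0003,-0.007,0,0,0,-0.0942,0.026],[-0.0003,-0.007,0,0,0,-0.0942,0.026],[-0.0003,-0.007,0,0,0,-0.0942,0.026],[-0.0003,-0.007,0,0,0,-0.0942,0.026],[-0.0003,-0.007,0,0,0,-0.0942,0.026]]'
python3 -m inch '[[0,0,0,0,0,0,0.026],[0,0.005,0,0,0,0,0.026],[0,0,-0.03,0,0,0,0.026],[0,0,-0.03,0,0,0,0.026],[0,0,-0.03,0,0,0,0.093]]'
python3 - <<'E'
from h import *
from scipy.optimize import least_squares
np.set_printoptions(precision=4,suppress=True)
go(.35,.1,.27)
for n in("top","scene"):
    im,W=cloud(n); cv2.imwrite(f"pics/{n}1.png",im); X,Y,Z=W[...,0],W[...,1],W[...,2]
    H,S,V=[c.astype(int) for c in cv2.split(cv2.cvtColor(im,cv2.COLOR_BGR2HSV))]
    y=(H>22)&(H<35)&(S>130)&(Z>.12)&(Z<.16);print(n,"peg",W[y].mean(0),y.sum())
    r=(Z>.100)&(Z<.112)&(np.hypot(X-.523,Y-.267)<.045)&((H<10)|(H>170))&(S>80);Q=W[r]
    f=least_squares(lambda c:np.hypot(Q[:,0]-c[0],Q[:,1]-c[1])-.029,[.523,.267],loss="soft_l1",f_scale=.001);print("rim",len(Q),f.x,np.median(abs(f.fun)),Q[:,:2].min(0),Q[:,:2].max(0))
E
```

```text
clock: 2.23
tcp_pos: [0.4999, 0.2084, 0.1221]
eef_rot: [180.0, -0.0, -149.3]
ft_force: [-0.2, 1.3, -0.9]
opening: 0.282
grasp_force: 0.5
clock: 2.65
tcp_pos: [0.5241, 0.1834, 0.1222]
eef_rot: [180.0, 0.0, -122.3]
ft_force: [-1.0, 0.5, 0.3]
opening: 0.281
grasp_force: 0.4
clock: 3.07
tcp_pos: [0.5568, 0.1719, 0.1221]
eef_rot: [180.0, 0.0, -95.3]
ft_force: [-0.6, 0.1, 0.0]
opening: 0.28
grasp_force: 0.4
clock: 3.48
tcp_pos: [0.5503, 0.1724, 0.2124]
eef_rot: [179.9, -0.0, -95.8]
ft_force: [0.7, -0.0, 0.3]
opening: 0.318
grasp_force: 0.0
clk 3.48 tcp [0.5503 0.1724 0.2124] rot [179.87  -0.03 -95.75] F [ 0.7 -0.   0.3] grip 0.0 29.538744998654163
tool shift [ 0.0921  0.1921 -0.0576] 
top peg [0.5502 0.1675 0.143 ] 1
rim 68 [0.525  0.2707] 0.0008996971516074832 [0.5008 0.2873] [0.5506 0.3021]
scene peg [0.5539 0.1704 0.1409] 9
rim 130 [0.5247 0.2707] 0.0010184620217532532 [0.4945 0.2401] [0.5552 0.3029]
```

View pics/top1.png

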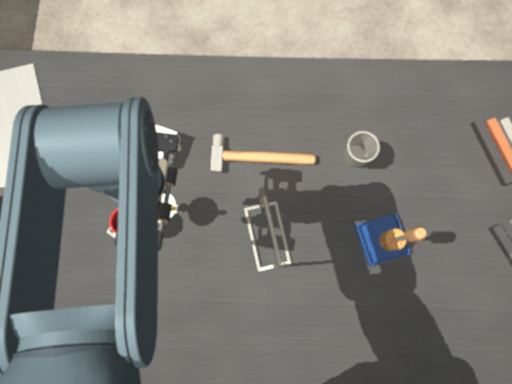

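The cover is clear of the mouth. The peg is near (0.553,0.170), the pot axis is (0.525,0.271), and the brush and frame are untouched. I'll plan the traverse to the brush.

```bash
cat >> h.py <<'E'
from scipy.spatial.transform import Rotation as Ro
def plan(pts,start=None):
    "pts: (x,y,z,yaw,nrows); prints rows in tool axes"
    s=read_state()
    if start is None: start=list(s["tcp_pos"])+[s["eef_rot"][2]]
    c=np.array(start[:4],float); out=[]
    for *q,n in pts:
        q=np.array(q,float); step=(q-c); step[3]=(step[3]+180)%360-180 if abs(step[3])>360 else step[3]
        for k in range(n):
            R=(Ro.from_euler("z",c[3],degrees=True)*Ro.from_euler("x",180,degrees=True))
            t=R.inv().apply(step[:3]/n); out.append([round(v,4) for v in t]+[0,0,round(-np.radians(step[3]/n),4)]); c=c+step/n
    for i in range(0,len(out),5): print(out[i:i+5])
E
python3 -c "
from h import *
go(.505,-.3007,.29)
plan([(.545,.12,.28,-116,3),(.505,-.3007,.29,-215,17)])"
```

```text
clk 3.58 tcp [0.554  0.1729 0.2175] rot [-1.7945e+02  1.2000e-01 -9.5730e+01] F [ 0.7 -0.4  0.1] grip 0.0 36.4389207505882
tool shift [ 0.4761  0.0015 -0.0725] 
[[np.float64(0.0178), np.float64(0.0012), np.float64(-0.0208), 0, 0, np.float64(0.1179)], [np.float64(0.0179), np.float64(-0.0009), np.float64(-0.0208), 0, 0, np.float64(0.1179)], [np.float64(0.0176), np.float64(-0.003), np.float64(-0.0208), 0, 0, np.float64(0.1179)], [np.float64(0.0233), np.float64(-0.0087), np.float64(-0.0006), 0, 0, np.float64(0.1016)], [np.float64(0.0223), np.float64(-0.0111), np.float64(-0.0006), 0, 0, np.float64(0.1016)]]
[[np.float64(0.021), np.float64(-0.0133), np.float64(-0.0006), 0, 0, np.float64(0.1016)], [np.float64(0.0196), np.float64(-0.0153), np.float64(-0.0006), 0, 0, np.float64(0.1016)], [np.float64(0.0179), np.float64(-0.0172), np.float64(-0.0006), 0, 0, np.float64(0.1016)], [np.float64(0.0161), np.float64(-0.019), np.float64(-0.0006), 0, 0, np.float64(0.1016)], [np.float64(0.0141), np.float64(-0.0205), np.float64(-0.0006), 0, 0, np.float64(0.1016)]]
[[np.float64(0.0119), np.float64(-0.0218)
[... 163 characters left out ...]
.float64(-0.0238), np.float64(-0.0006), 0, 0, np.float64(0.1016)], [np.float64(0.0048), np.float64(-0.0244), np.float64(-0.0006), 0, 0, np.float64(0.1016)], [np.float64(0.0023), np.float64(-0.0247), np.float64(-0.0006), 0, 0, np.float64(0.1016)]]
[[np.float64(-0.0002), np.float64(-0.0249), np.float64(-0.0006), 0, 0, np.float64(0.1016)], [np.float64(-0.0027), np.float64(-0.0247), np.float64(-0.0006), 0, 0, np.float64(0.1016)], [np.float64(-0.0052), np.float64(-0.0243), np.float64(-0.0006), 0, 0, np.float64(0.1016)], [np.float64(-0.0076), np.float64(-0.0237), np.float64(-0.0006), 0, 0, np.float64(0.1016)], [np.float64(-0.01), np.float64(-0.0228), np.float64(-0.0006), 0, 0, np.float64(0.1016)]]
```

```bash
sed -i 's/print(out\[i:i+5\])/print([[float(v) for v in r] for r in out[i:i+5]])/' h.py
python3 -m inch '[[0.018,0.001,-0.021,0,0,0.118,0.093],[0.018,-0.001,-0.021,0,0,0.118,0.093],[0.018,-0.003,-0.021,0,0,0.118,0.093],[0.023,-0.009,-0.001,0,0,0.102,0.093],[0.022,-0.011,-0.001,0,0,0.102,0.093]]'
python3 -m inch '[[0.021,-0.013,-0.001,0,0,0.102,0.093],[0.02,-0.015,-0.001,0,0,0.102,0.093],[0.018,-0.017,-0.001,0,0,0.102,0.093],[0.016,-0.019,-0.001,0,0,0.102,0.093],[0.014,-0.021,0,0,0,0.102,0.093]]'
python3 -m inch '[[0.012,-0.022,0,0,0,0.102,0.093],[0.01,-0.023,0,0,0,0.102,0.093],[0.007,-0.024,0,0,0,0.102,0.093],[0.005,-0.024,0,0,0,0.102,0.093],[0.002,-0.025,0,0,0,0.102,0.093]]'
python3 -m inch '[[0,-0.025,0,0,0,0.102,0.093],[-0.003,-0.025,0,0,0,0.102,0.093],[-0.005,-0.024,0,0,0,0.102,0.093],[-0.008,-0.024,0,0,0,0.102,0.093],[-0.01,-0.023,0,0,0,0.102,0.093]]'
python3 - <<'E'
from h import *
go(.505,-.3007,.159,145)
im,W=cloud('wrist'); cv2.imwrite('pics/w2.png',im)
s=read_state();X,Y,Z=W[...,0],W[...,1],W[...,2]
R=W[(Z>.16)&(Z<.215)&(np.hypot(X-.505,Y+.3)<.03)];print(len(R),R.min(0),R.max(0),np.median(R,0),"top",R[R[:,2]>.196].mean(0))
E
```

```text
clock: 4.0
tcp_pos: [0.5387, 0.0692, 0.2778]
eef_rot: [-179.9, 0.1, -127.9]
ft_force: [0.9, -0.9, 0.9]
opening: 0.746
grasp_force: 0.0
clock: 4.42
tcp_pos: [0.5258, -0.055, 0.2803]
eef_rot: [180.0, -0.0, -157.2]
ft_force: [0.7, -0.3, 0.3]
opening: 0.997
grasp_force: 0.0
clock: 4.83
tcp_pos: [0.5141, -0.1789, 0.2801]
eef_rot: [180.0, -0.1, 173.6]
ft_force: [0.1, -0.2, -0.8]
opening: 1.001
grasp_force: 0.0
clock: 5.25
tcp_pos: [0.5022, -0.3034, 0.28]
eef_rot: [180.0, -0.1, 144.3]
ft_force: [-0.0, 0.1, 0.2]
opening: 1.001
grasp_force: 0.0
clk 5.25 tcp [ 0.5022 -0.3034  0.28  ] rot [ 1.7999e+02 -7.0000e-02  1.4435e+02] F [-0.   0.1  0.2] grip 0.0 93.07950033409699
tool shift [-0.0007  0.0038  0.121 ] az -0.0114
974 [ 0.48934653 -0.31757279  0.16017408] [ 0.51537238 -0.29234265  0.20971493] [ 0.49793404 -0.30228891  0.20404361] top [ 0.50063399 -0.30390248  0.20541574]
```

View pics/w2.png

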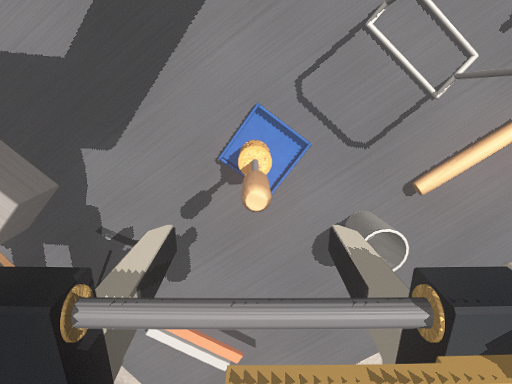

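The brush handle is at (256,195), centred between the open fingers, and nothing else is in the way. I'll descend and grip.

```bash
python3 -m inch '[[0,0.003,0.024,0,0,0,0.093],[0,0,0.024,0,0,0,0.093],[0,0,0.024,0,0,0,0.093],[0,0,0.024,0,0,0,0.093],[0,0,0.024,0,0,0,0.093]]'
python3 -m inch '[[0,0,0.001,0,0,0,0.093],[0,0,0,0,0,0,0.015],[0,0,0,0,0,0,0.015],[0,0,0,0,0,0,0.015],[0,0,0,0,0,0,0.015]]' 30
python3 -m inch '[[0,0,0,0,0,0,0.015],[0,0,0,0,0,0,0.015],[0,0,0,0,0,0,0.015],[0,0,0,0,0,0,0.015],[0,0,0,0,0,0,0.015]]'
python3 -m inch '[[0,0,0,0,0,0,0.015],[0,0,0,0,0,0,0.015],[0,0,-0.01,0,0,0,0.015],[0,0,-0.02,0,0,0,0.015],[0,0,-0.03,0,0,0,0.015]]'
```

```text
clock: 5.72
tcp_pos: [0.504, -0.2995, 0.1591]
eef_rot: [180.0, -0.1, 144.7]
ft_force: [-0.1, 0.7, 0.6]
opening: 1.003
grasp_force: 0.0
clock: 6.13
tcp_pos: [0.5055, -0.3012, 0.1615]
eef_rot: [-180.0, 0.2, 144.8]
ft_force: [-0.6, -0.8, -0.4]
opening: 0.763
grasp_force: 0.0
clock: 6.55
tcp_pos: [0.5047, -0.3007, 0.1597]
eef_rot: [-180.0, 0.0, 144.8]
ft_force: [0.6, 0.0, -0.1]
opening: 0.403
grasp_force: 0.0
clock: 6.97
tcp_pos: [0.5031, -0.2993, 0.2176]
eef_rot: [180.0, -0.4, 144.8]
ft_force: [0.9, -1.6, -2.2]
opening: 0.271
grasp_force: 30.0
```

```bash
python3 -c "
from h import *
go(.525,.271,.3)
plan([(.37,-.12,.28,144.8,8),(.37,.10,.30,144.8,8),(.525,.271,.30,144.8,8)])"
```

```text
clk 6.97 tcp [ 0.5031 -0.2993  0.2176] rot [179.95  -0.4  144.77] F [ 0.9 -1.6 -2.2] grip 29.998811983969063 25.236550756865565
tool shift [ 0.3111  0.4785 -0.0824] 
[[0.0265, 0.0087, -0.0078, 0.0, 0.0, -0.0001], [0.0265, 0.0087, -0.0078, 0.0, 0.0, -0.0001], [0.0265, 0.0087, -0.0078, 0.0, 0.0, -0.0001], [0.0265, 0.0087, -0.0078, 0.0, 0.0, -0.0001], [0.0265, 0.0087, -0.0078, 0.0, 0.0, -0.0001]]
[[0.0265, 0.0087, -0.0078, 0.0, 0.0, -0.0001], [0.0265, 0.0087, -0.0078, 0.0, 0.0, -0.0001], [0.0265, 0.0087, -0.0078, 0.0, 0.0, -0.0001], [0.0159, 0.0225, -0.0025, 0.0, 0.0, -0.0], [0.0159, 0.0225, -0.0025, 0.0, 0.0, -0.0]]
[[0.0159, 0.0225, -0.0025, 0.0, 0.0, -0.0], [0.0159, 0.0225, -0.0025, 0.0, 0.0, -0.0], [0.0159, 0.0225, -0.0025, 0.0, 0.0, -0.0], [0.0159, 0.0225, -0.0025, 0.0, 0.0, -0.0], [0.0159, 0.0225, -0.0025, 0.0, 0.0, -0.0]]
[[0.0159, 0.0225, -0.0025, 0.0, 0.0, -0.0], [-0.0035, 0.0286, -0.0, 0.0, 0.0, -0.0], [-0.0035, 0.0286, -0.0, 0.0, 0.0, -0.0], [-0.0035, 0.0286, -0.0, 0.0, 0.0, -0.0], [-0.0035, 0.0286, -0.0, 0.0, 0.0, -0.0]]
[[-0.0035, 0.0286, -0.0, 0.0, 0.0, -0.0], [-0.0035, 0.0286, -0.0, 0.0, 0.0, -0.0], [-0.0035, 0.0286, -0.0, 0.0, 0.0, -0.0], [-0.0035, 0.0286, -0.0, 0.0, 0.0, -0.0]]
```

```bash
python3 -m inch '[[0.018,0.006,-0.008,0,0,0,0.015],[0.0265,0.0087,-0.008,0,0,0,0.015],[0.0265,0.0087,-0.008,0,0,0,0.015],[0.0265,0.0087,-0.008,0,0,0,0.015],[0.0265,0.0087,-0.008,0,0,0,0.015]]'
python3 -m inch '[[0.0265,0.0087,-0.008,0,0,0,0.015],[0.0265,0.0087,-0.008,0,0,0,0.015],[0.0265,0.0087,-0.008,0,0,0,0.015],[0.016,0.0225,-0.0025,0,0,0,0.015],[0.016,0.0225,-0.0025,0,0,0,0.015]]'
python3 -m inch '[[0.016,0.0225,-0.0025,0,0,0,0.015],[0.016,0.0225,-0.0025,0,0,0,0.015],[0.016,0.0225,-0.0025,0,0,0,0.015],[0.016,0.0225,-0.0025,0,0,0,0.015],[0.016,0.0225,-0.0025,0,0,0,0.015]]'
python3 -m inch '[[0.016,0.0225,-0.0025,0,0,0,0.015],[-0.0035,0.0286,0,0,0,0,0.015],[-0.0035,0.0286,0,0,0,0,0.015],[-0.0035,0.0286,0,0,0,0,0.015],[-0.0035,0.0286,0,0,0,0,0.015]]'
python3 -c "
from h import *
plan([(.525,.271,.3,144.8,5)])"
```

```text
clock: 7.38
tcp_pos: [0.4259, -0.1947, 0.2602]
eef_rot: [180.0, -0.0, 144.8]
ft_force: [0.3, 0.6, -1.9]
opening: 0.269
grasp_force: 30.0
clock: 7.8
tcp_pos: [0.3759, -0.0725, 0.2897]
eef_rot: [180.0, 0.1, 144.7]
ft_force: [1.7, -0.3, -2.1]
opening: 0.273
grasp_force: 30.0
clock: 8.22
tcp_pos: [0.3758, 0.066, 0.3018]
eef_rot: [180.0, 0.0, 144.8]
ft_force: [0.2, -1.0, -2.0]
opening: 0.274
grasp_force: 30.0
clock: 8.63
tcp_pos: [0.454, 0.179, 0.3042]
eef_rot: [180.0, 0.0, 144.8]
ft_force: [0.6, 0.2, -2.5]
opening: 0.276
grasp_force: 30.0
[[-0.001, 0.0232, 0.0008, 0.0, 0.0, 0.0], [-0.001, 0.0232, 0.0008, 0.0, 0.0, 0.0], [-0.001, 0.0232, 0.0008, 0.0, 0.0, 0.0], [-0.001, 0.0232, 0.0008, 0.0, 0.0, 0.0], [-0.001, 0.0232, 0.0008, 0.0, 0.0, 0.0]]
```

```bash
python3 -m inch '[[-0.001,0.0286,0.001,0,0,0,0.015],[-0.001,0.0286,0.001,0,0,0,0.015],[-0.001,0.0286,0.001,0,0,0,0.015],[-0.001,0.02,0.001,0,0,0,0.015],[-0.001,0.01,0,0,0,0,0.015]]'
python3 - <<'E'
from h import *
from scipy.optimize import least_squares
np.set_printoptions(precision=4,suppress=True)
go(.525,.271,.18)
for n in("scene","top","wrist"):
    im,W=cloud(n); cv2.imwrite(f"pics/{n}2.png",im); X,Y,Z=W[...,0],W[...,1],W[...,2]
    H,S,V=[c.astype(int) for c in cv2.split(cv2.cvtColor(im,cv2.COLOR_BGR2HSV))]
    nr=np.hypot(X-.525,Y-.271)<.06
    for lo,hi,r in((.15,.195,.022),(.21,.285,.0045),(.098,.112,.029)):
        m=nr&(Z>lo)&(Z<hi)
        if r==.029:m&=((H<10)|(H>170))&(S>80)
        else: m&=np.hypot(X-.525,Y-.271)<.035
        Q=W[m]
        if len(Q)>15:
            f=least_squares(lambda c:np.hypot(Q[:,0]-c[0],Q[:,1]-c[1])-r,[.525,.271],loss="soft_l1",f_scale=.001);print(n,r,len(Q),f.x,np.median(abs(f.fun)),"zmin",Q[:,2].min())
E
```

```text
clock: 9.05
tcp_pos: [0.5253, 0.2712, 0.2989]
eef_rot: [-180.0, -0.1, 144.9]
ft_force: [-1.4, -0.0, -2.5]
opening: 0.273
grasp_force: 30.0
clk 9.05 tcp [0.5253 0.2712 0.2989] rot [-179.97   -0.07  144.86] F [-1.4 -0.  -2.5] grip 29.997716929356102 25.392792237506058
tool shift [ 0.0001 -0.0004  0.1189] 
scene 0.022 236 [0.5237 0.2718] 0.0006242172091080224 zmin 0.15029533009831383
scene 0.0045 99 [0.5246 0.2715] 0.0005907049357239628 zmin 0.21166010090670248
scene 0.029 111 [0.5249 0.2705] 0.001012362123579847 zmin 0.09835410430539898
top 0.022 37 [0.5271 0.2707] 0.000419921001108145 zmin 0.15087251158257386
top 0.029 126 [0.5246 0.2698] 0.000927859595617737 zmin 0.0981463883953894
wrist 0.022 354 [0.5225 0.2698] 0.0001301438571335179 zmin 0.15004752256951986
wrist 0.0045 299 [0.5228 0.2698] 0.00011226237824062558 zmin 0.21040693948407282
wrist 0.029 343 [0.5215 0.2714] 0.0010568094396769152 zmin 0.09805679374413973
```

View pics/scene2.png

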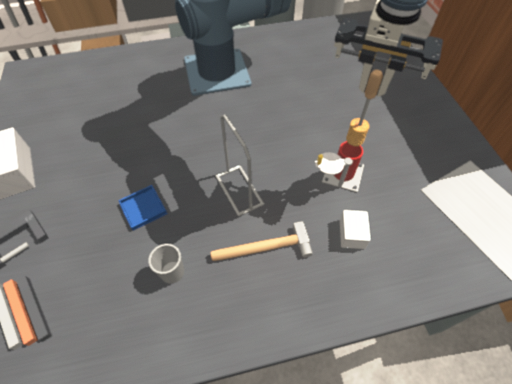

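The scene view shows the brush upright over the open pot, at about (358,130) above the mouth at (350,155), and it is aligned to about 1 mm. I'll insert it.

```bash
python3 -m inch '[[0,0,0.015,0,0,0,0.015],[0,0,0.017,0,0,0,0.015],[0,0,0.017,0,0,0,0.015],[0,0,0.012,0,0,0,0.015],[0,0,0.012,0,0,0,0.015]]'
python3 -m inch '[[0,0,0.012,0,0,0,0.015],[0,0,0.012,0,0,0,0.015],[0,0,0.01,0,0,0,0.015],[0,0,0.008,0,0,0,0.015],[0,0,0.008,0,0,0,0.015]]'
python3 -m inch '[[0,0,0,0,0,0,0.015],[0,0,0,0,0,0,0.015],[0,0,0,0,0,0,0.015],[0,0,0,0,0,0,0.015],[0,0,0,0,0,0,0.015]]'
```

```text
clock: 9.62
tcp_pos: [0.5235, 0.2677, 0.2265]
eef_rot: [-179.9, -0.0, 144.7]
ft_force: [0.1, 0.7, -3.5]
opening: 0.274
grasp_force: 30.0
clock: 10.03
tcp_pos: [0.5244, 0.2686, 0.1766]
eef_rot: [180.0, 0.0, 144.7]
ft_force: [1.1, -0.4, -2.2]
opening: 0.271
grasp_force: 30.0
clock: 10.45
tcp_pos: [0.525, 0.2695, 0.1773]
eef_rot: [179.9, 0.0, 144.8]
ft_force: [0.4, 0.1, -3.1]
opening: 0.274
grasp_force: 30.0
```

```bash
python3 -m inch '[[0,0,0.002,0,0,0,0.015],[0,0,0.001,0,0,0,0.015],[0,0,0,0,0,0,0.015],[0,0,0,0,0,0,0.015],[0,0,0,0,0,0,0.015]]'
python3 -m inch '[[0,0,-0.011,0,0,0,0.015],[0,0,-0.012,0,0,0,0.015],[0,0,-0.012,0,0,0,0.015],[0,0,-0.012,0,0,0,0.015],[0,0,-0.011,0,0,0,0.015]]'
python3 -m inch '[[0,0,0,0,0,0,0.015],[0,0,0,0,0,0,0.015],[0,0,0,0,0,0,0.015],[0,0,0,0,0,0,0.015],[0,0,0,0,0,0,0.015]]'
python3 -m inch '[[0,0,0.011,0,0,0,0.015],[0,0,0.012,0,0,0,0.015],[0,0,0.012,0,0,0,0.015],[0,0,0.012,0,0,0,0.015],[0,0,0.011,0,0,0,0.015]]'
python3 -m inch '[[0,0,0,0,0,0,0.015],[0,0,0,0,0,0,0.015],[0,0,0,0,0,0,0.015],[0,0,0,0,0,0,0.015],[0,0,0,0,0,0,0.015]]'
python3 -m inch '[[0,0,-0.011,0,0,0,0.015],[0,0,-0.012,0,0,0,0.015],[0,0,-0.012,0,0,0,0.015],[0,0,-0.012,0,0,0,0.015],[0,0,-0.011,0,0,0,0.015]]'
python3 -m inch '[[0,0,0,0,0,0,0.015],[0,0,0,0,0,0,0.015],[0,0,0,0,0,0,0.015],[0,0,0,0,0,0,0.015],[0,0,0,0,0,0,0.015]]'
python3 -m inch '[[0,0,0.011,0,0,0,0.015],[0,0,0.012,0,0,0,0.015],[0,0,0.012,0,0,0,0.015],[0,0,0.012,0,0,0,0.015],[0,0,0.011,0,0,0,0.015]]'
python3 -m inch '[[0,0,0,0,0,0,0.015],[0,0,0,0,0,0,0.015],[0,0,0,0,0,0,0.015],[0,0,0,0,0,0,0.015],[0,0,0,0,0,0,0.015]]'
```

```text
clock: 10.87
tcp_pos: [0.5246, 0.2693, 0.1736]
eef_rot: [-180.0, -0.0, 144.8]
ft_force: [-0.2, 0.1, -2.8]
opening: 0.275
grasp_force: 30.0
clock: 11.28
tcp_pos: [0.5249, 0.2694, 0.2334]
eef_rot: [179.9, 0.0, 144.8]
ft_force: [0.2, -0.0, -1.6]
opening: 0.275
grasp_force: 30.0
clock: 11.7
tcp_pos: [0.5242, 0.2692, 0.2307]
eef_rot: [-179.9, -0.1, 144.8]
ft_force: [0.2, -0.2, -2.0]
opening: 0.27
grasp_force: 30.0
clock: 12.12
tcp_pos: [0.524, 0.2691, 0.1717]
eef_rot: [-179.9, -0.1, 144.8]
ft_force: [0.6, -0.4, -2.2]
opening: 0.273
grasp_force: 30.0
clock: 12.53
tcp_pos: [0.5252, 0.2695, 0.1745]
eef_rot: [179.9, 0.1, 144.8]
ft_force: [0.1, -0.1, -3.4]
opening: 0.275
grasp_force: 30.0
clock: 12.95
tcp_pos: [0.525, 0.2694, 0.2338]
eef_rot: [179.9, 0.1, 144.8]
ft_force: [-0.2, 0.5, -2.7]
opening: 0.273
grasp_force: 30.0
clock: 13.37
tcp_pos: [0.5242, 0.2691, 0.2307]
eef_rot: [-179.9, -0.1, 144.8]
ft_force: [0.6, 0.3, -2.3]
opening: 0.278
grasp_force: 30.0
clock: 13.78
tcp_pos: [0.524, 0.2691, 0.1717]
eef_rot: [-179.9, -0.1, 144.8]
ft_force: [-0.2, 0.9, -2.5]
opening: 0.275
grasp_force: 30.0
clock: 14.2
tcp_pos: [0.5252, 0.2695, 0.1745]
eef_rot: [179.9, 0.1, 144.8]
ft_force: [0.0, 0.2, -2.2]
opening: 0.271
grasp_force: 30.0
```

```bash
python3 -m inch '[[0,0,-0.015,0,0,0,0.015],[0,0,-0.02,0,0,0,0.015],[0,0,-0.02,0,0,0,0.015],[0,0,-0.025,0,0,0,0.015],[0,0,-0.03,0,0,0,0.015]]'
python3 -m inch '[[0,0,-0.02,0,0,0,0.015],[0,0,0,0,0,0,0.015],[0.0035,-0.02,0,0,0,0,0.015],[0.0035,-0.0286,0,0,0,0,0.015],[0.0035,-0.0286,0,0,0,0,0.015]]'
python3 - <<'E'
from h import *
for n in("scene","top"):
    im,W=cloud(n);X,Y,Z=W[...,0],W[...,1],W[...,2]
    H,S,V=[c.astype(int) for c in cv2.split(cv2.cvtColor(im,cv2.COLOR_BGR2HSV))]
    b=(H>95)&(H<130)&(S>110)&(np.hypot(X-.51,Y+.29)<.09)
    f=b&(abs(Z-.004)<.003);t=b&(abs(Z-.018)<.004)
    for m in(f,t):print(n,m.sum(),cv2.minAreaRect(W[m][:,:2].astype(np.float32)))
    print(W[b][:,:2].mean(0))
plan([(.37,.10,.30,144.8,6),(.37,-.12,.29,144.8,8),(.507,-.287,.24,144.8,8)])
go(.507,-.287,.24)
E
```

```text
clock: 14.62
tcp_pos: [0.524, 0.2691, 0.2841]
eef_rot: [-179.9, -0.1, 144.8]
ft_force: [0.4, 0.0, -2.7]
opening: 0.274
grasp_force: 30.0
clock: 15.03
tcp_pos: [0.4705, 0.2118, 0.3019]
eef_rot: [-179.9, -0.1, 144.8]
ft_force: [0.8, -0.6, -1.8]
opening: 0.272
grasp_force: 30.0
scene 861 ((0.5041439533233643, -0.2841408848762512), (0.10451570153236389, 0.09846746921539307), 20.781864166259766)
scene 206 ((0.508392333984375, -0.2848854064941406), (0.0981944352388382, 0.09424564242362976), 18.00189971923828)
[ 0.50624987 -0.28658146]
top 1327 ((0.50765460729599, -0.287915974855423), (0.09271293133497238, 0.10152390599250793), 19.941038131713867)
top 257 ((0.5079671144485474, -0.28524303436279297), (0.0942298024892807, 0.09758002310991287), 18.409717559814453)
[ 0.50782467 -0.28769082]
[[0.0028, -0.0245, 0.0004, 0.0, 0.0, -0.0003], [0.0028, -0.0245, 0.0004, 0.0, 0.0, -0.0003], [0.0028, -0.0245, 0.0004, 0.0, 0.0, -0.0003], [0.0028, -0.0245, 0.0004, 0.0, 0.0, -0.0003], [0.0028, -0.0245, 0.0004, 0.0, 0.0, -0.0003]]
[[0.0028, -0.0245, 0.0004, 0.0, 0.0, -0.0003], [-0.0159, -0.0225, 0.0012, 0.0, 0.0, -0.0], [-0.0159, -0.0225, 0.0012, 0.0, 0.0, -0.0], [-0.0159, -0.0225, 0.0012, 0.0, 0.0, -0.0], [-0.0159, -0.0225, 0.0012, 0.0, 0.0, -0.0]]
[[-0.0159, -0.0225, 0.0012, 0.0, 0.0, -0.0], [-0.0159, -0.0225, 0.0012, 0.0, 0.0, -0.0], [-0.0159, -0.0225, 0.0012, 0.0, 0.0, -0.0], [-0.0159, -0.0225, 0.0012, 0.0, 0.0, -0.0], [-0.026, -0.0072, 0.0063, 0.0, 0.0, -0.0]]
[[-0.026, -0.0072, 0.0063, 0.0, 0.0, -0.0], [-0.026, -0.0072, 0.0063, 0.0, 0.0, -0.0], [-0.026, -0.0072, 0.0063, 0.0, 0.0, -0.0], [-0.026, -0.0072, 0.0063, 0.0, 0.0, -0.0], [-0.026, -0.0072, 0.0063, 0.0, 0.0, -0.0]]
[[-0.026, -0.0072, 0.0063, 0.0, 0.0, -0.0], [-0.026, -0.0072, 0.0063, 0.0, 0.0, -0.0]]
clk 15.13 tcp [0.4684 0.2101 0.3026] rot [-1.7981e+02 -8.0000e-02  1.4470e+02] F [-0.1  0.6 -2.8] grip 29.997157885227352 25.56421698465107
tool shift [-0.3187 -0.3834  0.0626]
```

Tray centre is about (0.507,-0.286).

```bash
python3 -m inch '[[0.003,-0.02,0,0,0,0,0.015],[0.003,-0.0245,0,0,0,0,0.015],[0.003,-0.0245,0,0,0,0,0.015],[0.003,-0.0245,0,0,0,0,0.015],[0.003,-0.0245,0,0,0,0,0.015]]'
python3 -m inch '[[0.003,-0.0245,0,0,0,0,0.015],[-0.016,-0.0225,0.001,0,0,0,0.015],[-0.016,-0.0225,0.001,0,0,0,0.015],[-0.016,-0.0225,0.001,0,0,0,0.015],[-0.016,-0.0225,0.001,0,0,0,0.015]]'
python3 -m inch '[[-0.016,-0.0225,0.001,0,0,0,0.015],[-0.016,-0.0225,0.001,0,0,0,0.015],[-0.016,-0.0225,0.001,0,0,0,0.015],[-0.016,-0.0225,0.001,0,0,0,0.015],[-0.026,-0.007,0.006,0,0,0,0.015]]'
python3 -m inch '[[-0.026,-0.007,0.006,0,0,0,0.015],[-0.026,-0.007,0.006,0,0,0,0.015],[-0.026,-0.007,0.006,0,0,0,0.015],[-0.026,-0.007,0.006,0,0,0,0.015],[-0.02,-0.007,0.006,0,0,0,0.015]]'
python3 -c "
from h import *
go(.507,-.2865,.21)"
```

```text
clock: 15.55
tcp_pos: [0.3905, 0.1242, 0.3027]
eef_rot: [-180.0, -0.0, 144.8]
ft_force: [-0.3, -0.9, -2.6]
opening: 0.272
grasp_force: 30.0
clock: 15.97
tcp_pos: [0.375, -0.0051, 0.2991]
eef_rot: [180.0, 0.0, 144.8]
ft_force: [0.4, -0.1, -2.1]
opening: 0.273
grasp_force: 30.0
clock: 16.38
tcp_pos: [0.3915, -0.1374, 0.2898]
eef_rot: [-179.9, 0.1, 144.7]
ft_force: [-0.1, 1.1, -2.7]
opening: 0.276
grasp_force: 30.0
clock: 16.8
tcp_pos: [0.4752, -0.2369, 0.2581]
eef_rot: [180.0, -0.0, 144.7]
ft_force: [-0.9, 0.0, -1.9]
opening: 0.275
grasp_force: 30.0
clk 16.80 tcp [ 0.4752 -0.2369  0.2581] rot [179.98  -0.   144.75] F [-0.9  0.  -1.9] grip 29.9988415511325 25.576713771991436
tool shift [-0.0546 -0.0222  0.0481]
```

```bash
python3 -m inch '[[-0.018,-0.007,0.012,0,0,0,0.015],[-0.018,-0.007,0.012,0,0,0,0.015],[-0.011,-0.005,0.012,0,0,0,0.015],[-0.007,-0.003,0.012,0,0,0,0.015],[0,0,0.01,0,0,0,0.015]]'
python3 -m inch '[[0,0,0.012,0,0,0,0.015],[0,0,0.01,0,0,0,0.015],[0,0,0.008,0,0,0,0.015],[0,0,0.004,0,0,0,0.015],[0,0,0,0,0,0,0.015]]'
python3 -c "
from h import *
go(.507,-.2865,.16)"
```

```text
clock: 17.22
tcp_pos: [0.5055, -0.2854, 0.1993]
eef_rot: [180.0, -0.1, 144.7]
ft_force: [0.3, 1.3, -2.8]
opening: 0.27
grasp_force: 30.0
clock: 17.63
tcp_pos: [0.5046, -0.2837, 0.1667]
eef_rot: [180.0, -0.1, 144.8]
ft_force: [0.6, 1.1, -3.4]
opening: 0.271
grasp_force: 30.0
clk 17.63 tcp [ 0.5046 -0.2837  0.1667] rot [ 1.7999e+02 -1.0000e-01  1.4479e+02] F [ 0.6  1.1 -3.4] grip 29.998536889906973 25.209644922557445
tool shift [-0.0036 -0.0009  0.0067]
```

```bash
python3 -m inch '[[-0.002,0,0.002,0,0,0,0.015],[-0.001,0,0.002,0,0,0,0.015],[0,0,0.002,0,0,0,0.015],[0,0,0,0,0,0,0.015],[0,0,0,0,0,0,0.015]]'
python3 -c "
from h import *
go(.507,-.2865,.16)"
```

```text
clock: 18.05
tcp_pos: [0.5076, -0.2863, 0.1618]
eef_rot: [-180.0, 0.0, 144.8]
ft_force: [-0.4, -0.1, -2.1]
opening: 0.272
grasp_force: 30.0
clk 18.05 tcp [ 0.5076 -0.2863  0.1618] rot [-1.8000e+02  1.0000e-02  1.4477e+02] F [-0.4 -0.1 -2.1] grip 29.998441839125007 25.312384501915634
tool shift [ 0.0003 -0.0005  0.0018]
```

```bash
python3 -m inch '[[0,0,0.001,0,0,0,0.015],[0,0,0.001,0,0,0,0.015],[0,0,0,0,0,0,0.015],[0,0,0,0,0,0,0.015],[0,0,0,0,0,0,0.015]]'
```

```text
clock: 18.47
tcp_pos: [0.5077, -0.2864, 0.1598]
eef_rot: [-180.0, 0.0, 144.8]
ft_force: [0.4, -0.3, -0.2]
opening: 0.274
grasp_force: 30.0
```

```bash
python3 -m inch '[[0,0,0.001,0,0,0,0.015],[0,0,0,0,0,0,0.015],[0,0,0,0,0,0,0.015],[0,0,0,0,0,0,0.015],[0,0,0,0,0,0,0.015]]'
```

```text
clock: 18.88
tcp_pos: [0.5079, -0.2865, 0.1598]
eef_rot: [-180.0, 0.1, 144.8]
ft_force: [-0.8, 0.5, 5.8]
opening: 0.272
grasp_force: 30.0
```

The foot is seated. I'll unload it slightly and open in stages.

```bash
python3 -m inch '[[0,0,-0.001,0,0,0,0.015],[0,0,0,0,0,0,0.027],[0,0,0,0,0,0,0.03],[0,0,0,0,0,0,0.034],[0,0,0,0,0,0,0.04]]'
python3 -m inch '[[0,0,0,0,0,0,0.05],[0,0,0,0,0,0,0.06],[0,0,0,0,0,0,0.07],[0,0,0,0,0,0,0.08],[0,0,0,0,0,0,0.08]]'
python3 -m inch '[[0,0,0,0,0,0,0.08],[0,0,-0.02,0,0,0,0.08],[0,0,-0.03,0,0,0,0.08],[0,0,-0.035,0,0,0,0.08],[0,0,-0.04,0,0,0,0.08]]'
python3 - <<'E'
from h import *
from scipy.optimize import least_squares
for n in("scene","top"):
    im,W=cloud(n); cv2.imwrite(f"pics/{n}3.png",im);X,Y,Z=W[...,0],W[...,1],W[...,2]
    H,S,V=[c.astype(int) for c in cv2.split(cv2.cvtColor(im,cv2.COLOR_BGR2HSV))]
    for lo,hi,r in((.012,.045,.022),(.158,.198,.013)):
        Q=W[(Z>lo)&(Z<hi)&(np.hypot(X-.507,Y+.2865)<.05)&(H>6)&(H<25)&(S>90)]
        if len(Q)>10:
            f=least_squares(lambda c:np.hypot(Q[:,0]-c[0],Q[:,1]-c[1])-r,[.507,-.2865],loss="soft_l1",f_scale=.001);print(n,r,len(Q),f.x)
go(.507,-.2865,.29)
E
```

```text
clock: 19.3
tcp_pos: [0.5076, -0.2863, 0.1595]
eef_rot: [-180.0, -0.0, 144.8]
ft_force: [0.1, 0.5, 0.5]
opening: 0.395
grasp_force: 0.0
clock: 19.72
tcp_pos: [0.5076, -0.2863, 0.1596]
eef_rot: [-180.0, -0.0, 144.8]
ft_force: [-0.2, -0.4, 0.0]
opening: 0.74
grasp_force: 0.0
clock: 20.13
tcp_pos: [0.5067, -0.2856, 0.2846]
eef_rot: [180.0, -0.2, 144.8]
ft_force: [0.3, 0.1, 1.0]
opening: 0.857
grasp_force: 0.0
scene 0.022 113 [ 0.50538399 -0.28650447]
scene 0.013 125 [ 0.50573101 -0.2849008 ]
top 0.022 68 [ 0.50814856 -0.28683526]
top 0.013 81 [ 0.50814924 -0.28647113]
clk 20.23 tcp [ 0.51   -0.2883  0.2922] rot [-179.93    0.74  144.79] F [ 0.7 -0.9  1. ] grip 0.0 80.12423221581841
tool shift [ 0.0035 -0.0003  0.0022]
```

View pics/scene3.png

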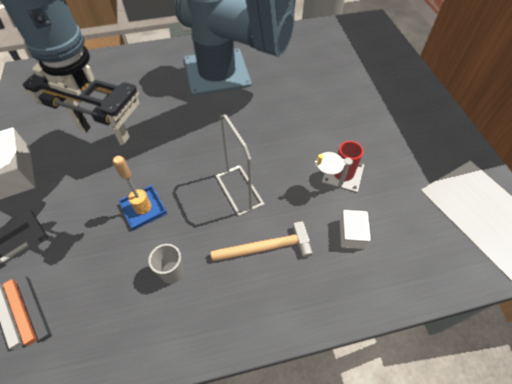

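The brush stands upright near the tray centre (140,200), and the frame, tin, hammer and block are untouched. I'll locate the peg and plan the closing arc.

Run:
```python
from h import *
P=[]
for n in("scene","top"):
    im,W=cloud(n);X,Y,Z=W[...,0],W[...,1],W[...,2]
    H,S,V=[c.astype(int) for c in cv2.split(cv2.cvtColor(im,cv2.COLOR_BGR2HSV))]
    Q=W[(H>22)&(H<35)&(S>130)&(Z>.135)&(Z<.15)&(Y>.1)]; print(n,len(Q),Q.mean(0)); P.append(Q.mean(0))
p=np.mean(P,0); h=np.array([.5643,.246]); d=p[:2]-h; print("r",np.hypot(*d),"phi",np.degrees(np.arctan2(d[1],d[0]))%360)
go(p[0],p[1],.29)
plan([(p[0],p[1],.29,81,18)])
```

```text
scene 11 [0.55317304 0.17112039 0.14063625]
top 13 [0.55079351 0.17026894 0.14172458]
r 0.07630593502867512 phi 260.7111117035722
clk 20.33 tcp [ 0.5081 -0.2866  0.2859] rot [-179.98    0.18  144.78] F [-0.2  0.  -0.6] grip 0.0 79.82685078160284
tool shift [ 0.2279  0.3989 -0.0041] 
[[0.0127, 0.0222, -0.0002, 0.0, 0.0, 0.0618], [0.014, 0.0213, -0.0002, 0.0, 0.0, 0.0618], [0.0153, 0.0204, -0.0002, 0.0, 0.0, 0.0618], [0.0165, 0.0194, -0.0002, 0.0, 0.0, 0.0618], [0.0177, 0.0184, -0.0002, 0.0, 0.0, 0.0618]]
[[0.0188, 0.0173, -0.0002, 0.0, 0.0, 0.0618], [0.0198, 0.0161, -0.0002, 0.0, 0.0, 0.0618], [0.0208, 0.0148, -0.0002, 0.0, 0.0, 0.0618], [0.0217, 0.0135, -0.0002, 0.0, 0.0, 0.0618], [0.0225, 0.0121, -0.0002, 0.0, 0.0, 0.0618]]
[[0.0232, 0.0107, -0.0002, 0.0, 0.0, 0.0618], [0.0238, 0.0093, -0.0002, 0.0, 0.0, 0.0618], [0.0243, 0.0078, -0.0002, 0.0, 0.0, 0.0618], [0.0247, 0.0063, -0.0002, 0.0, 0.0, 0.0618], [0.0251, 0.0047, -0.0002, 0.0, 0.0, 0.0618]]
[[0.0253, 0.0032, -0.0002, 0.0, 0.0, 0.0618], [0.0255, 0.0016, -0.0002, 0.0, 0.0, 0.0618], [0.0255, 0.0, -0.0002, 0.0, 0.0, 0.0618]]
```

```bash
python3 -m inch '[[0.0127,0.0222,-0.001,0,0,0.0618,0.08],[0.014,0.0213,0,0,0,0.0618,0.08],[0.0153,0.0204,0,0,0,0.0618,0.07],[0.0165,0.0194,0,0,0,0.0618,0.026],[0.0177,0.0184,0,0,0,0.0618,0.026]]' 3
python3 -m inch '[[0.0188,0.0173,0,0,0,0.0618,0.026],[0.0198,0.0161,0,0,0,0.0618,0.026],[0.0208,0.0148,0,0,0,0.0618,0.026],[0.0217,0.0135,0,0,0,0.0618,0.026],[0.0225,0.0121,0,0,0,0.0618,0.026]]'
python3 -m inch '[[0.0232,0.0107,0,0,0,0.0618,0.026],[0.0238,0.0093,0,0,0,0.0618,0.026],[0.0243,0.0078,0,0,0,0.0618,0.026],[0.0247,0.0063,0,0,0,0.0618,0.026],[0.0251,0.0047,0,0,0,0.0618,0.026]]'
python3 -m inch '[[0.0253,0.0032,0,0,0,0.0618,0.026],[0.0255,0.0016,0,0,0,0.0618,0.026],[0.0255,0,0,0,0,0.0618,0.026],[0,0,0,0,0,0,0.026],[0,0,0,0,0,0,0.026]]'
python3 -c "
from h import *
go(.552,.171,.122,81)"
```

```text
clock: 20.75
tcp_pos: [0.5187, -0.1577, 0.2833]
eef_rot: [-179.9, -0.2, 126.9]
ft_force: [0.0, 0.4, 0.0]
opening: 0.693
grasp_force: 0.0
clock: 21.17
tcp_pos: [0.5308, -0.0307, 0.2834]
eef_rot: [-179.8, -0.1, 109.2]
ft_force: [0.9, 0.2, 0.2]
opening: 0.336
grasp_force: 0.0
clock: 21.58
tcp_pos: [0.543, 0.0962, 0.2834]
eef_rot: [-179.8, -0.0, 91.5]
ft_force: [1.1, 0.3, 0.2]
opening: 0.282
grasp_force: 0.0
clock: 22.0
tcp_pos: [0.5503, 0.1721, 0.2834]
eef_rot: [-179.8, 0.1, 81.2]
ft_force: [-1.0, -0.6, -0.3]
opening: 0.279
grasp_force: 0.0
clk 22.00 tcp [0.5503 0.1721 0.2834] rot [-1.7979e+02  7.0000e-02  8.1230e+01] F [-1.  -0.6 -0.3] grip 0.0 25.927541415550092
tool shift [-0.0008  0.0018  0.1614] az 0.0039
```

```bash
python3 -m inch '[[-0.001,0.002,0.038,0,0,0,0.026],[0,0,0.038,0,0,0,0.026],[0,0,0.037,0,0,0,0.026],[0,0,0.03,0,0,0,0.026],[0,0,0.018,0,0,0,0.026]]'
python3 -m inch '[[0.0004,-0.0077,0,0,0,0.1047,0.026],[0.0004,-0.0077,0,0,0,0.1047,0.026],[0.0004,-0.0077,0,0,0,0.1047,0.026],[0.0004,-0.0077,0,0,0,0.1047,0.026],[0.0004,-0.0077,0,0,0,0.1047,0.026]]'
python3 -c "
from h import *
go(.552,.171,.122)"
```

```text
clock: 22.42
tcp_pos: [0.5501, 0.168, 0.1198]
eef_rot: [-179.6, 0.1, 81.0]
ft_force: [0.3, -0.6, 0.8]
opening: 0.277
grasp_force: 0.0
clock: 22.83
tcp_pos: [0.5174, 0.1834, 0.1235]
eef_rot: [-180.0, 0.1, 50.7]
ft_force: [0.0, -1.2, -0.4]
opening: 0.279
grasp_force: 0.6
clk 22.83 tcp [0.5174 0.1834 0.1235] rot [-1.7996e+02  1.4000e-01  5.0720e+01] F [ 0.  -1.2 -0.4] grip 0.5631929822266102 25.953212969948634
tool shift [0.0123 0.0347 0.0015]
```

```bash
python3 -m inch '[[0.0014,-0.0077,0,0,0,0.1047,0.026],[0.0014,-0.0077,0,0,0,0.1047,0.026],[0.0014,-0.0077,0,0,0,0.1047,0.026],[0.0004,-0.0077,0,0,0,0.1047,0.026],[0.0004,-0.0077,0,0,0,0.1047,0.026]]'
python3 -m inch '[[0.0004,-0.0077,0,0,0,0.1047,0.026],[0.0004,-0.0077,0,0,0,0.1047,0.026],[0.0004,-0.0077,0,0,0,0.1047,0.026],[0.0004,-0.0077,0,0,0,0.1047,0.026],[0,0,0,0,0,0,0.026]]'
python3 -c "
from h import *
go(.552,.171,.122)
p=read_state()['tcp_pos'][:2]-[.5643,.246];print(np.hypot(*p),np.degrees(np.arctan2(p[1],p[0])))"
```

```text
clock: 23.25
tcp_pos: [0.4969, 0.2164, 0.1236]
eef_rot: [180.0, 0.2, 20.7]
ft_force: [-0.3, -1.6, 0.2]
opening: 0.277
grasp_force: 0.6
clock: 23.67
tcp_pos: [0.4923, 0.2478, 0.1236]
eef_rot: [179.9, 0.1, -3.1]
ft_force: [0.6, 0.4, -0.0]
opening: 0.28
grasp_force: 0.0
clk 23.67 tcp [0.4923 0.2478 0.1236] rot [ 1.7995e+02  1.2000e-01 -3.1200e+00] F [ 0.6  0.4 -0. ] grip 0.0 26.047450890138233
tool shift [0.0638 0.0734 0.0016] 
0.07197621954093701 178.56040537615976
```

```bash
python3 -m inch '[[0,-0.0067,0,0,0,0.0908,0.026],[0,-0.0067,0,0,0,0.0908,0.026],[0.0003,-0.0067,0,0,0,0.0908,0.026],[0.0003,-0.0067,0,0,0,0.0908,0.026],[0.0003,-0.0067,0,0,0,0.0908,0.026]]'
python3 -m inch '[[0,-0.002,0,0,0,0.027,0.026],[0,-0.002,0,0,0,0.027,0.026],[0,-0.001,0,0,0,0.013,0.026],[0,0,0,0,0,0,0.026],[0,0,0,0,0,0,0.026]]'
python3 - <<'E'
from h import *
go(.552,.171,.122)
p=read_state()['tcp_pos'][:2]-[.5643,.246];print(np.hypot(*p),np.degrees(np.arctan2(p[1],p[0])))
for n in("scene","top"):
    im,W=cloud(n);X,Y,Z=W[...,0],W[...,1],W[...,2]
    H,S,V=[c.astype(int) for c in cv2.split(cv2.cvtColor(im,cv2.COLOR_BGR2HSV))]
    Q=W[(H>22)&(H<35)&(S>130)&(Z>.125)&(Z<.15)&(Y>.1)]; print(n,len(Q),Q.mean(0))
E
```

```text
clock: 24.08
tcp_pos: [0.5009, 0.2791, 0.1237]
eef_rot: [179.9, 0.1, -29.0]
ft_force: [-1.6, -0.8, -0.7]
opening: 0.281
grasp_force: 0.6
clock: 24.5
tcp_pos: [0.5041, 0.2839, 0.1242]
eef_rot: [179.9, 0.0, -32.7]
ft_force: [-0.6, -0.9, -1.3]
opening: 0.281
grasp_force: 0.3
clk 24.50 tcp [0.5041 0.2839 0.1242] rot [ 1.7994e+02  2.0000e-02 -3.2700e+01] F [-0.6 -0.9 -1.3] grip 0.34451776184141636 26.113343791067066
tool shift [0.1013 0.0691 0.0022] 
0.07118085755808577 147.82336265176397
scene 7 [0.49720517 0.27994305 0.14187241]
top 0 [nan nan nan]<stdin>:7: RuntimeWarning: Mean of empty slice.
  ret = um.true_divide(
```

```bash
python3 -m inch '[[0,-0.002,0,0,0,0.02,0.026],[0,-0.001,0,0,0,0.01,0.026],[0,-0.001,0,0,0,0.01,0.026],[0,0,0,0,0,0,0.026],[0,0,0,0,0,0,0.026]]'
python3 -m inch '[[0,-0.001,0,0,0,0.01,0.026],[0,-0.001,0,0,0,0.01,0.026],[0,0,0,0,0,0,0.026],[0,0,0,0,0,0,0.026],[0,0,0,0,0,0,0.026]]'
```

```text
clock: 25.02
tcp_pos: [0.5066, 0.2884, 0.1248]
eef_rot: [-180.0, -0.0, -35.1]
ft_force: [0.9, -0.3, -0.4]
opening: 0.278
grasp_force: 0.0
clock: 25.43
tcp_pos: [0.5077, 0.2899, 0.1247]
eef_rot: [-180.0, -0.0, -36.2]
ft_force: [0.1, 0.1, 0.2]
opening: 0.28
grasp_force: 0.0
```

```bash
python3 -m inch '[[0,-0.001,0,0,0,0,0.026],[0,0,0,0,0,0,0.026],[0,0,0,0,0,0,0.026],[0,0,0,0,0,0,0.026],[0,0,0,0,0,0,0.026]]'
```

```text
clock: 25.85
tcp_pos: [0.5078, 0.2902, 0.1246]
eef_rot: [179.9, 0.0, -36.2]
ft_force: [-1.6, -3.5, 1.9]
opening: 0.28
grasp_force: 2.0
```

The force rose to 4 N, so the cover is at its shut stop. I'll back off, lift and check.

```bash
python3 -m inch '[[0,0.006,0,0,0,0,0.026],[0,0,0,0,0,0,0.026],[0,0,-0.03,0,0,0,0.026],[0,0,-0.035,0,0,0,0.026],[0,0,-0.035,0,0,0,0.026]]'
python3 -m inch '[[0.0,0,-0.02,0,0,0,0.026],[-0.03,0,-0.01,0,0,0,0.026],[-0.03,0,0,0,0,0,0.026],[-0.03,0,0,0,0,0,0.026],[-0.03,0,0,0,0,0,0.026]]'
python3 -m inch '[[0,0,0,0,0,0,0.026],[0,0,0,0,0,0,0.026],[0,0,0,0,0,0,0.026],[0,0,0,0,0,0,0.026],[0,0,0,0,0,0,0.026]]'
python3 - <<'E'
from h import *
for n in("scene","top"):
    im,W=cloud(n);cv2.imwrite(f"pics/{n}4.png",im);X,Y,Z=W[...,0],W[...,1],W[...,2]
    H,S,V=[c.astype(int) for c in cv2.split(cv2.cvtColor(im,cv2.COLOR_BGR2HSV))]
    Q=W[(H>22)&(H<35)&(S>130)&(Z>.125)&(Z<.15)&(Y>.1)]; 
    if len(Q): p=Q.mean(0);print(n,len(Q),p,"phi",np.degrees(np.arctan2(p[1]-.246,p[0]-.5643)))
E
```

```text
clock: 26.27
tcp_pos: [0.5042, 0.2858, 0.2252]
eef_rot: [180.0, 0.1, -36.2]
ft_force: [0.5, -0.5, 0.2]
opening: 0.281
grasp_force: 0.0
clock: 26.68
tcp_pos: [0.4072, 0.3576, 0.2552]
eef_rot: [-179.9, -0.0, -36.3]
ft_force: [0.6, 0.1, 0.4]
opening: 0.28
grasp_force: 0.0
clock: 27.1
tcp_pos: [0.4088, 0.3561, 0.2545]
eef_rot: [180.0, -0.0, -36.3]
ft_force: [0.4, -0.1, 0.4]
opening: 0.28
grasp_force: 0.0
scene 15 [0.50206098 0.28474552 0.14151069] phi 148.09658756481926
top 9 [0.50015675 0.28250195 0.14077598] phi 150.35712936461013
```

View pics/scene4.png

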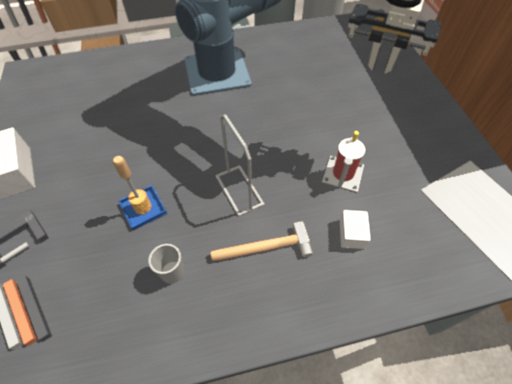

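The cover is shut over the pot at (350,150). The brush stands upright in its tray at (140,200), and the arm is clear of everything. I'll hand the job in.

```bash
python3 -c "
from station import manip
print(manip.close_job())"
```

```text
the job is handed in; nothing more can be done
None
```

I scrubbed the pot with three full down-strokes, stood the brush back upright in its tray, swung the cover shut against its stop, and handed the job in at about 27 s; no verdict was returned.

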